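Probe thermometer into the slow cooker's lid port

TASK

Swing the little cover on the slow cooker's lid well aside to bare the probe port. Then draw the probe thermometer (the tool with the rectangular grey head) out of the wooden block and lower its stem gently into the port, without dropping it, until the head sits fully home on the port's collar; let go. Leave the ball-headed cake tester in the block and the other things on the worktop where they are.

Things in the scene. Friction and masses are not known exactly. Their poses are not given: they have to be found in the camera images.
- probe: probe thermometer, 90 g: a grey rectangular head 60 (own x) x 26 (own y) x 45 mm high with a dark screen on top, over a straight steel stem, 8 mm thick and 95 mm long, with a tapered point. Origin at the centre of the head's underside, where the stem begins; own z runs up through the head, the stem runs along -z. It starts upright in one of the block's two holes, the head's underside resting on the block's top; the head's flat long sides are the place to grip it from above
- probe_tip (a point): the point of the probe's stem, 95 mm below the head's underside
- tester: cake tester, to be left alone: a round wooden knob 32 mm across and 37 mm high on a 6 mm steel rod, standing in the block's other hole 76 mm from the probe. Origin at the centre of the knob's underside, z up
- block: fixed wooden block 60 (own x) x 130 (own y) x 100 mm high, origin at the centre of its underside, z up; two upright square holes 13 mm wide and 97 mm deep at own y = +38 and -38 mm
- cooker: small round steel slow cooker, fixed, 174 mm across and 94 mm high to the lid's flat top, black lugs at own +y and -y (to 106 mm from its axis), black dial at own -x. Origin at the centre of its underside, z up. A dark collar, the probe port, stands at the centre of the lid; a pivot post stands 55 mm from it at own +x
- port_mouth (a point): centre of the port's open mouth, the top of the collar, 113 mm above the worktop. The collar is 24 mm across at its rim and 20 mm high; its mouth is 16 mm wide and narrows within 8 mm to an upright bore 11 mm wide, open below into the empty cooker, so the whole stem goes in and the head's underside comes to rest on the rim, this point and the probe's origin meeting
- cover (a joint): angle of the port's cover, a flat steel arm 5 mm thick and 3 mm above the collar with a 30 mm disc at its end, turning level about the pivot post: 0 = disc centred over the port, up to 1.7 rad = fully aside. Growing angle turns it counter-clockwise seen from above (the disc, at own -x of the pivot when shut, goes towards the cooker's own -y). Friction holds it where it is left; it takes about 1 N at the knob to move
- cover_knob (a point): middle of the gripping height of the black upright knob on the cover's disc, 14 mm thick; the point lies 140 mm above the worktop, the knob reaches from 120 to 154 mm. 55 mm from the pivot
- cover_pivot (a point): point on the cover's upright pivot axis, 116 mm above the worktop
- salt_shaker: loose glass salt shaker with a grey top, 44 mm across, 90 mm high, origin at its underside; a bystander
- onion: loose brown onion, 75 mm; a bystander
- lemon: loose yellow lemon, 78 x 55 x 56 mm; a bystander
- lime: loose green lime, 55 x 47 x 48 mm; a bystander
- mill: fixed wooden pepper mill, 58 mm across, 170 mm high; a bystander
Mind the look-alikes: they are no part of the job. What is meant by the probe is not blue, and is the larger of those in its own colour.

How it is judged:
By the outcome, as a careful person would: the job done as asked, in the order asked, and still so for the second after the job is handed in, with the robot touching nothing.
It also fails if it takes over 64 s, if anything falls off the work surface, if the arm or the gripper's body presses on something with over 40 N, if the wrist force passes 120 N, or if a joint passes its speed limit or range.

ROBOT

A 7-joint arm with a two-finger parallel gripper is mounted at the origin on a cart in front of the work surface, level with it; the furniture and walls round the work are solid. World frame = base frame: x ahead of the robot, y to its left, z up, the work surface at z = 0. Lengths are in m, angles in rad, forces in N, time in s.
With the tool pointing down it reaches from about 0.35 to 0.9 m from the base axis. Payload 8.1 kg.
Tool frame: the origin (TCP) lies on the centre line of the jaws, within the pads' length; the fingertips stand r.tip_extent ahead of it and the grasp point (between the pads) lies 11 mm behind it (r.tip_extent is the distance from the TCP to the fingertips, in m); z points along the fingers, y is the line along which they close (so a half turn about z gives the same grasp; the last joint's range is limited). The gripper opens to 92 mm and grips with 3 to 60 N. Pads are 19 mm wide; open, the fingers measure 130 mm over their backs; the gripper's body (75 mm by 190 mm) begins 47 mm behind the grasp point.
Start: joints at [1.177, 0.434, 0.025, 1.573, -0.012, 1.134, -0.075], TCP at [0.179, -0.599, 0.235] pointing down, gripper open.
Joint ranges: [-2.62, 2.62], [-0.44, 2.09], [-1.27, 1.32], [0.08, 2.57], [-1.32, 4.46], [0.12, 2], [-2.74, 2.74]. Speed limits (rad/s): [2.22, 2.22, 3.01, 3.01, 3.14, 3.14, 3.14].

INTERFACE

Orientations are given as a unit quaternion [w, x, y, z].
In Python, from plant import readout, optics, r gives the robot as it stands.
- The arm moves only by the shell command python3 -m handwheel 'ROWS' [FORCE]. ROWS is JSON, one flat list of numbers, 5 for each row, row after row: the closure, from 0 (fully open) to 1 (shut), then the shift along the tool's x, y, z in cm, then the turn about the tool's z in rad. In form: [gripper, dx, dy, dz, roll, gripper, dx, dy, dz, roll, ...]. A call has 1 to 20 rows; each row is the pose to reach, as a shift and turn from the pose commanded when the call began, along the tool's axes at that moment; what a row does not reach only later rows make up. A row lasts 1/8 s, in which the tool goes at most 62.5 mm and 10.7 degrees, less where a joint would pass 70% of its speed; a pose out of reach is approached as far as the arm can. A call with a gripper value outside its range is refused whole. The fingers move at their own pace and stop on an object; FORCE is the grip in N (left out, the last holds). Time passes only in rows, so rows that repeat a pose let the fingers close. It gives the time, the measured TCP pose, the force, the opening and the grip force at its end, in the units of the state.
- readout.get_state(): the state, without advancing time (a new reading comes with each control period).
- optics.capture(name): name is "scene" or "top" or "wrist"; returns the picture (384x512x3 uint8, blue, green, red); there is no depth.
- optics.camera_info(name): a dict with "fov_y" (degrees; the focal length in pixels is half the picture's height over the tangent of half this angle, whatever the lens; pixels are square), "cx", "cy" (the principal point, pixels), "eye" and "orientation" of the camera in the world; the wrist camera has in their place "tool_from_camera" (4x4, takes a point from camera to tool coordinates, whose origin is the TCP and whose axes are the flange's). Camera axes: x right, y up, looking along -z (the intrinsics and any distortion apply to the point x, -y, -z); pixel columns grow to the right and rows downward; lengths in m; the calibration is good to about 2 mm. The wrist camera is an equidistant fisheye: a pixel r from the principal point sees the ray r / f radians off the axis. A picture is of the moment at which its call begins: read the wrist's pose just before it. camera_info takes no time and is no camera call.
- r.close_job(): hands the job in; it is judged then, once.
The state is a dict: "t": time; "joints": joint angles; "joint_velocities": joint speeds; "joint_torque": joint torques, N m; "ee_pos": TCP position; "orientation": TCP orientation; "contact_force": force on the tool from outside, world axes, zero at the start; "wrist_torque": the same for the moment, N m; "gripper_width": finger opening in m; "grasp_force": force on a finger pad.
Only numpy, scipy, OpenCV 4.12 (cv2) and the standard library are available. Lean on these libraries where they do the work, as an engineer would, in place of code of your own. Each camera call takes 0.05 s, during which the arm holds its last target. There are 200 camera calls.

## Working session

There is one attempt and no reset: what is moved stays moved. The work goes in short steps, Python scripts to look and compute and a shell command to move; the robot and the scene stay as the last step left them, time stands still between calls to the robot, and variables do not carry over. Pictures are saved under pics/ and viewed, at most 10 in all, crops included, and the job is handed in when it is done.

```bash
mkdir -p pics; ls; python3 - <<'E'
from plant import readout, optics, r
import cv2
s=readout.get_state();print(s, r.tip_extent)
for n in("scene","top","wrist"):
    im=optics.capture(n);cv2.imwrite(f"pics/{n}0.png",im);print(n,optics.camera_info(n))
E
```

```text
pics
{'t': 0.0, 'joints': array([ 1.17738691,  0.43521809,  0.02496506,  1.57413775, -0.01163145,
        1.13403853, -0.07514484]), 'joint_velocities': array([-3.54233253e-04, -5.71202513e-04, -1.70143803e-03,  6.60978783e-05,
        4.60922717e-04, -3.69866946e-04, -3.49737784e-05]), 'joint_torque': array([-3.11294696e-05, -6.67857599e+01,  9.84789021e-01, -3.14466405e+01,
       -6.05343003e-02,  4.28833324e-02,  1.46165726e-04]), 'ee_pos': array([ 0.179008  , -0.59825511,  0.23393221]), 'orientation': array([-8.08996768e-04,  9.89455789e-01,  1.44832856e-01, -1.77841663e-04]), 'contact_force': array([-0.74384625,  0.29105052, -0.02817308]), 'wrist_torque': array([0.00680355, 0.04718712, 0.00472594]), 'grasp_force': 0.0, 'gripper_width': 0.0917242537290736} 0.008
scene {'fov_y': 51.99887464063674, 'cx': 257.0268010422307, 'cy': 193.17229384741196, 'eye': array([ 0.2162851 , -0.59565213,  0.89989463]), 'orientation': array([ 0.89982158,  0.34717933, -0.08845037, -0.24892603])}
top {'fov_y': 47.93232875884499, 'cx': 251.3660563164824, 'cy': 182.2405717842415, 'eye': array([ 0.36573864, -0.0064557 ,  1.22069329]), 'orientation': array([ 0.71185752,  0.06030147, -0.05793742, -0.69732766])}
wrist {'fov_y': 65.70646984690485, 'cx': 257.2922640854248, 'cy': 189.5160731840952, 'tool_from_camera': array([[ 2.35063442e-04,  9.59949902e-01,  2.80171608e-01,
         7.48445008e-02],
       [ 9.99999814e-01, -3.83121820e-04,  4.73689525e-04,
        -1.05057453e-04],
       [ 5.62058069e-04,  2.80171445e-01, -9.59949814e-01,
        -1.50242596e-01],
       [ 0.00000000e+00,  0.00000000e+00,  0.00000000e+00,
         1.00000000e+00]])}
```

View pics/scene0.png

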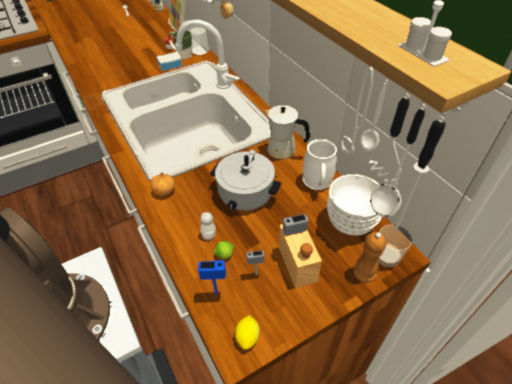

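View pics/top0.png

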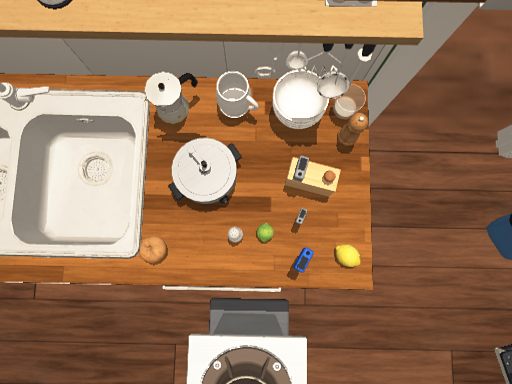

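The scene view shows three thermometer-like tools. Blue is at (212,268) scene / (303,260) top. A small grey one is at (256,257) / (301,215). A larger grey one stands in the block at (295,224) / (301,167). The last is the probe: it isn't blue, it is the larger grey one and it is in the block. The tester's ball is at (307,251) / (330,177), and the cooker is at (245,182) / (204,170). An enlarged crop will confirm this.

```bash
cat > h.py <<'E'
import numpy as np, cv2
from scipy.spatial.transform import Rotation as R
from plant import readout, optics, r
def rot(q): return R.from_quat(np.array(q)[[1,2,3,0]]).as_matrix()
def ray(n,u,v,st=None):
    c=optics.camera_info(n); f=192/np.tan(np.radians(c["fov_y"])/2)
    a=(u-c["cx"])/f; b=(v-c["cy"])/f
    if n=="wrist":
        th=np.hypot(a,b); k=np.sin(th)/th if th>1e-9 else 1
        d=np.array([a*k,-b*k,-np.cos(th)]); T=c["tool_from_camera"]; Rt=rot(st["orientation"])
        return Rt@T[:3,3]+st["ee_pos"], Rt@T[:3,:3]@d
    return c["eye"], rot(c["orientation"])@np.array([a,-b,-1])
def at(n,u,v,z,st=None):
    o,d=ray(n,u,v,st); return o+d*(z-o[2])/d[2]
def tri(rays):
    A=np.zeros((3,3));b=np.zeros(3)
    for o,d in rays:
        d=d/np.linalg.norm(d);P=np.eye(3)-np.outer(d,d);A+=P;b+=P@o
    p=np.linalg.solve(A,b)
    return p,[np.linalg.norm(np.cross(p-o,d/np.linalg.norm(d))) for o,d in rays]
E
python3 - <<'E'
import cv2,numpy as np
t=cv2.imread("pics/top0.png");s=cv2.imread("pics/scene0.png")
a=cv2.resize(t[130:230,160:350],None,fx=4.2,fy=4.2,interpolation=2)[:, :798]
cv2.imwrite("pics/ctop.png",a)
b=cv2.resize(s[140:290,200:330],None,fx=4,fy=4,interpolation=2)
cv2.imwrite("pics/cscene.png",b)
E
```

```text
(no output)
```

View pics/ctop.png

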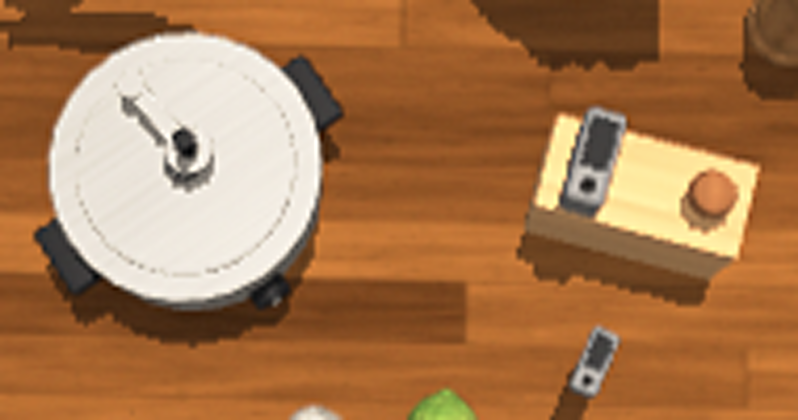

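View pics/cscene.png

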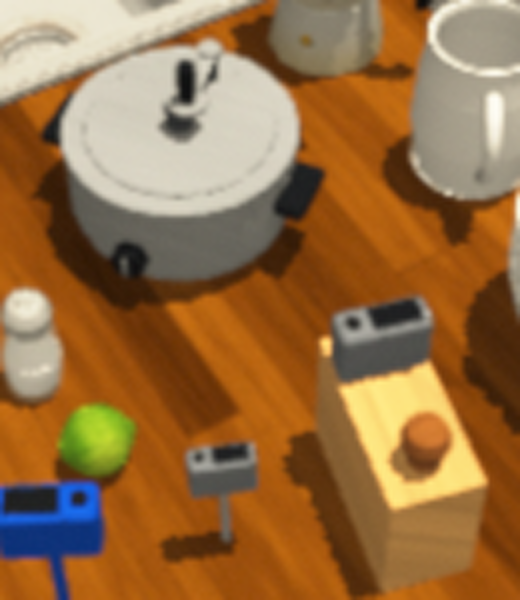

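The crops confirm it. The block holds the larger grey head (top crop, centre about (595,158)) beside the ball knob (712,195), and the small grey one stands loose outside. The cover knob is at (185,142) and the pivot at (130,103). The arm points up-left to the pivot, away from the dial at (270,290).

```bash
python3 - <<'E'
from h import *
T=lambda x,y:(x/4.2+160-.4,y/4.2+130-.4)
S=lambda x,y:(x/4+200-.4,y/4+140-.4)
np.set_printoptions(precision=4,suppress=True)
def p(n,a,b,z):
    A=at("top",*T(*a),z);B=at("scene",*S(*b),z);print(n,A,B,tri([ray("top",*T(*a)),ray("scene",*S(*b))]))
p("knobtop",(184,136),(185,66),.154)
p("pivot",(130,103),(210,47),.12)
for n,a,b in(("hTL",(594,108),(423,300)),("hTR",(626,114),(431,314)),("hBR",(600,203),(340,338)),("hBL",(565,196),(333,317))): p(n,a,b,.145)
p("ball",(712,190),(427,428),.125)
print("lid",at("top",*T(186,165),.094))
t=cv2.imread("pics/top0.png")
for k,a in(("blk1",(562,113)),("blk2",(760,163)),("blk3",(740,258)),("blk4",(528,208))): print(k,at("top",*T(*a),.1))
print("dial",at("top",*T(270,290),.04),"lugs",at("top",*T(315,95),.07),at("top",*T(68,260),.07))
for k,px,z in(("lime",(265,233),.02),("salt",(235,235),.09),("small",(301,215),.1),("moka",(168,95),.15),("mug",(233,95),.1),("bowl",(300,98),.1),("mill",(353,128),.17)):print(k,at("top",*px,z))
E
```

```text
knobtop [0.5953 0.1212 0.154 ] [0.5937 0.1229 0.154 ] (array([0.594 , 0.1213, 0.1555]), [np.float64(0.0010715289741359856), np.float64(0.0010715289741358035)])
pivot [0.623  0.1597 0.12  ] [0.6367 0.164  0.12  ] (array([0.6264, 0.1565, 0.1287]), [np.float64(0.00562909533335311), np.float64(0.0056290953333532475)])
hTL [ 0.6198 -0.1262  0.145 ] [ 0.6188 -0.1284  0.145 ] (array([ 0.6204, -0.1265,  0.142 ]), [np.float64(4.932718355228336e-05), np.float64(4.932718355227136e-05)])
hTR [ 0.6164 -0.1457  0.145 ] [ 0.6166 -0.1398  0.145 ] (array([ 0.6138, -0.1443,  0.1521]), [np.float64(0.0009777240522411957), np.float64(0.0009777240522408762)])
hBR [ 0.5612 -0.1299  0.145 ] [ 0.5592 -0.1265  0.145 ] (array([ 0.5591, -0.129 ,  0.1485]), [np.float64(0.0014994904976716465), np.float64(0.0014994904976715726)])
hBL [ 0.565  -0.1088  0.145 ] [ 0.5644 -0.1109  0.145 ] (array([ 0.5656, -0.1091,  0.1423]), [np.float64(4.066147880163721e-05), np.float64(4.0661478801484594e-05)])
ball [ 0.5743 -0.201   0.125 ] [ 0.5754 -0.1963  0.125 ] (array([ 0.5728, -0.1997,  0.1315]), [np.float64(0.00033689230306231357), np.float64(0.0003368923030623605)])
lid [0.5895 0.1263 0.094 ]
blk1 [ 0.6267 -0.111   0.1   ]
blk2 [ 0.597  -0.2358  0.1   ]
blk3 [ 0.5363 -0.2225  0.1   ]
blk4 [ 0.5652 -0.09    0.1   ]
dial [0.5178 0.0743 0.04  ] lugs [0.6424 0.047  0.07  ] [0.5307 0.2024 0.07  ]
lime [ 0.4271 -0.0409  0.02  ]
salt [0.4167 0.039  0.09  ]
small [ 0.4714 -0.1314  0.1   ]
moka [0.7725 0.2208 0.15  ]
mug [0.7951 0.0543 0.1   ]
bowl [ 0.7902 -0.1282  0.1   ]
mill [ 0.6871 -0.2542  0.17  ]
```

```bash
cat >> h.py <<'E'
def shift(target,closing_deg=None):
    s=readout.get_state();M=rot(s["orientation"])
    d=M.T@(np.array(target)-s["ee_pos"])*100
    a=np.degrees(np.arctan2(M[1,1],M[0,1]))
    out=[round(float(x),2) for x in d]
    if closing_deg is not None:
        w=(closing_deg-a+90)%180-90; out.append(("roll",round(float(-np.radians(w)),3)))
    print("closing axis now",round(a,1),"pos",s["ee_pos"].round(4),"j7",s["joints"][6].round(2),"t",round(s["t"],2),"shift",out)
E
python3 -c "
from h import *
shift([.594,.122,.26],107)"
```

```text
closing axis now -73.3 pos [ 0.179  -0.5984  0.2341] j7 -0.08 t 0.15 shift [60.4, -57.13, -2.53, ('roll', -0.006)]
```

```bash
python3 -m handwheel '[0,0,0,-4,0, 0,60.4,-57.1,-4,0, 0,60.4,-57.1,-4,0, 0,60.4,-57.1,-4,0, 0,60.4,-57.1,-4,0, 0,60.4,-57.1,-4,0, 0,60.4,-57.1,-4,0, 0,60.4,-57.1,-4,0, 0,60.4,-57.1,-4,0, 0,60.4,-57.1,-4,0, 0,60.4,-57.1,-4,0, 0,60.4,-57.1,-4,0, 0,60.4,-57.1,-4,0, 0,60.4,-57.1,-4,0, 0,60.4,-57.1,-4,0, 0,60.4,-57.1,-4,0, 0,60.4,-57.1,-4,0, 0,60.4,-57.1,-4,0]' 15
python3 - <<'E'
from h import *
shift([.594,.122,.26])
s=readout.get_state();im=optics.capture("wrist");cv2.imwrite("pics/w1.png",im)
import pickle;pickle.dump(s,open("w1.pkl","wb"))
E
```

```text
t: 2.4
ee_pos: [0.5939, 0.1195, 0.2749]
orientation: [0.0, 0.99, 0.144, 0.0]
contact_force: [-0.5, 0.1, 0.2]
gripper_width: 0.0917
grasp_force: 0.0
closing axis now -73.5 pos [0.5939 0.1195 0.2749] j7 -1.73 t 2.4 shift [0.08, -0.24, 1.49]
```

View pics/w1.png

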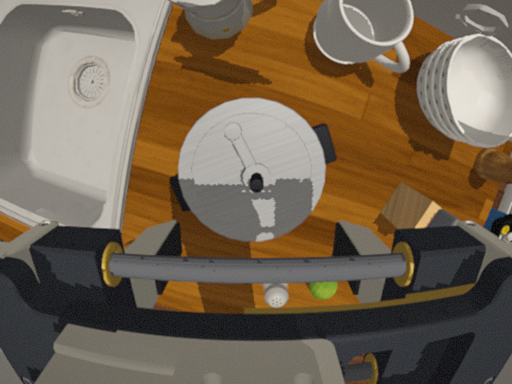

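The wrist view shows the lid. The knob top is at about (256,180), the collar and disc at (257,174), the pivot post at (233,130), and the mug and moka pot are clear behind.

```bash
python3 - <<'E'
from h import *
import pickle
s=pickle.load(open("w1.pkl","rb"));print(s["joints"].round(2))
im=cv2.imread("pics/w1.png").astype(int)
m=(im.max(2)<60).astype(np.uint8);m[:165]=0;m[200:]=0;m[:,:245]=0;m[:,275:]=0
ys,xs=np.where(m);print(xs.min(),xs.max(),ys.min(),ys.max())
for k,p,z in(("knob top",(257,184),.154),("knob bot",(256,175),.12),("pivot",(233,130),.121),("disc far",(257,163),.121)):print(k,at("wrist",*p,z,s).round(4))
l=cv2.HoughCircles
print("lid L/R/top",[at("wrist",*p,.094,s).round(4) for p in((180,170),(326,165),(252,98),(252,240))])
E
```

```text
[ 0.01  0.41 -0.43  1.54  0.18  1.23 -1.73]
250 262 173 191
knob top [0.5949 0.1202 0.154 ]
knob bot [0.5952 0.1214 0.12  ]
pivot [0.6342 0.1574 0.121 ]
disc far [0.608  0.1241 0.121 ]
lid L/R/top [array([0.5701, 0.2065, 0.094 ]), array([0.6239, 0.0456, 0.094 ]), array([0.6716, 0.1487, 0.094 ]), array([0.5089, 0.1011, 0.094 ])]
```

```bash
python3 - <<'E'
import cv2
im=cv2.imread("pics/w1.png");cv2.imwrite("pics/w1c.png",cv2.resize(im[90:250,170:340],None,fx=3.5,fy=3.5,interpolation=2))
E
```

```text
(no output)
```

View pics/w1c.png

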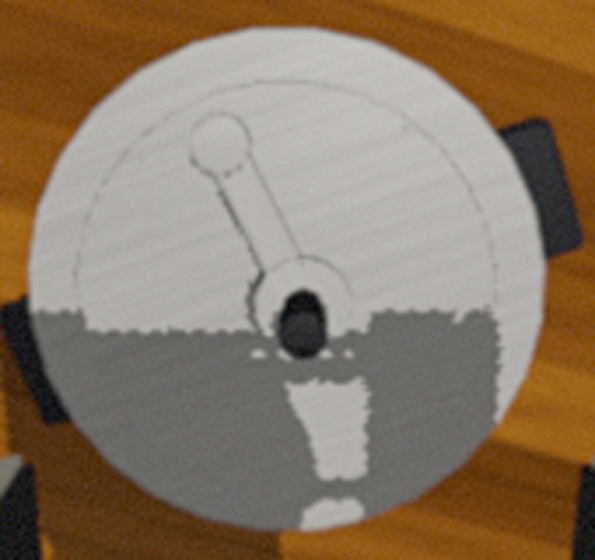

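The arm direction (42°) compared with the lug normal (36°) suggests the cover starts at about 0.1 rad. Taking the pivot at (0.636, 0.1575), the knob is 55 mm from it, which fits. I'll descend onto the knob.

```bash
python3 -c "
from h import *
shift([.5945,.121,.135])"
```

```text
closing axis now -73.5 pos [0.594  0.1197 0.275 ] j7 -1.73 t 2.45 shift [0.08, -0.12, 14.0]
```

```bash
python3 -m handwheel '[0.5,0.1,-0.1,4,0, 0.5,0.1,-0.1,8,0, 0.5,0.1,-0.1,11,0, 0.5,0.1,-0.1,13,0, 0.5,0.1,-0.1,14,0, 0.5,0.1,-0.1,14,0, 1,0.1,-0.1,14,0, 1,0.1,-0.1,14,0, 1,0.1,-0.1,14,0, 1,0.1,-0.1,14,0, 1,0.1,-0.1,14,0]' 12
python3 - <<'E'
from h import *
s=readout.get_state();M=rot(s["orientation"]);print(s["ee_pos"],s["gripper_width"])
k=s["ee_pos"];piv=np.array([.636,.1575,k[2]]);a0=np.arctan2(k[1]-piv[1],k[0]-piv[0]);rr=np.hypot(*(k-piv)[:2]);print("r",rr,np.degrees(a0))
for i in range(1,13):
    a=a0+np.radians(7*i);p=piv+rr*np.array([np.cos(a),np.sin(a),0]);print((M.T@(p-k)*100).round(2))
E
```

```text
t: 3.82
ee_pos: [0.5949, 0.1224, 0.1349]
orientation: [0.0, 0.989, 0.145, 0.0]
contact_force: [-0.3, -1.3, 2.6]
gripper_width: 0.0138
grasp_force: 12.0
[0.59486649 0.12244238 0.13490741] 0.01384224317127587
r 0.05404629615826893 -139.5594217896678
[0.3  0.59 0.  ]
[0.67 1.13 0.  ]
[1.11 1.63 0.  ]
[1.6  2.07 0.  ]
[2.14 2.44 0.  ]
[2.73 2.75 0.  ]
[3.35 2.98 0.  ]
[3.99 3.14 0.  ]
[4.64 3.22 0.  ]
[5.3  3.21 0.  ]
[5.96 3.13 0.  ]
[6.6  2.97 0.  ]
```

```bash
python3 -m handwheel '[1,0.3,0.6,0,-0.08, 1,0.67,1.13,0,-0.16, 1,1.1,1.63,0,-0.24, 1,1.6,2.07,0,-0.32, 1,2.14,2.44,0,-0.4, 1,2.73,2.75,0,-0.48, 1,3.35,2.98,0,-0.56, 1,4,3.14,0,-0.64, 1,4.64,3.22,0,-0.72, 1,5.3,3.21,0,-0.8, 1,5.96,3.13,0,-0.88, 1,6.6,2.97,0,-0.95, 1,6.6,2.97,0,-0.95]'
```

```text
t: 5.45
ee_pos: [0.6666, 0.1138, 0.1348]
orientation: [-0.0, 0.814, 0.581, 0.0]
contact_force: [-0.9, 0.3, 3.7]
gripper_width: 0.0136
grasp_force: 12.0
```

```bash
python3 -m handwheel '[0.5,0,0,0,0, 0.5,0,0,0,0, 0.5,0,0,-5,0, 0.5,0,0,-10,0, 0.5,-5,0,-15,0, 0.5,-9,0,-17,0, 0.5,-9,0,-17,0]'
python3 - <<'E'
from h import *
import pickle
s=readout.get_state();im=optics.capture("wrist");t=optics.capture("top");pickle.dump(s,open("w2.pkl","wb"))
cv2.imwrite("pics/w2.png",im);cv2.imwrite("pics/t2.png",t);shift([.5945,.1255,.3])
cv2.imwrite("pics/w2c.png",cv2.resize(np.hstack([im[60:280,130:400]]),None,fx=2.7,fy=2.7,interpolation=2))
E
```

```text
t: 6.32
ee_pos: [0.6381, 0.0233, 0.3072]
orientation: [0.002, 0.816, 0.578, 0.001]
contact_force: [0.5, 0.1, -0.5]
gripper_width: 0.046
grasp_force: 0.0
closing axis now -19.0 pos [0.6373 0.0276 0.3048] j7 -0.71 t 6.42 shift [7.87, -7.24, 0.47]
```

View pics/w2c.png

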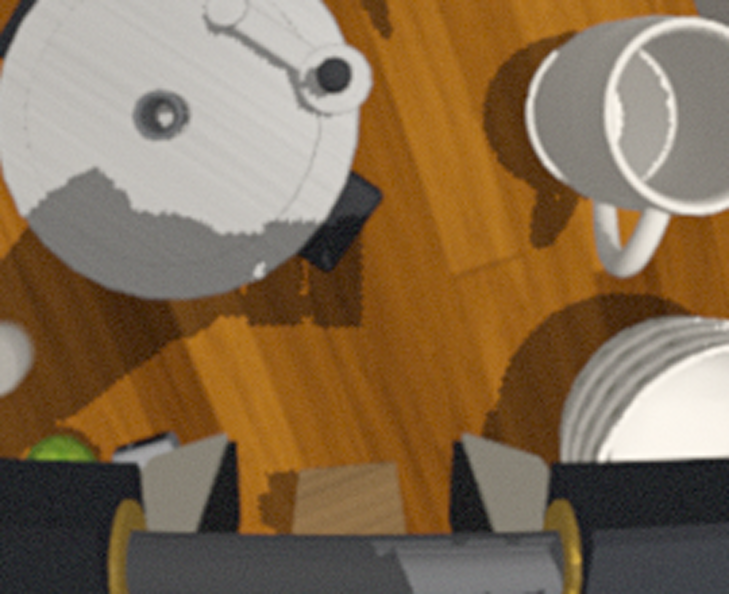

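The cover is well aside and the port is bare, with its mouth at crop (162,114). Next I move above the probe, turning the jaws to its short axis (75°).

```bash
python3 -c "
from h import *
shift([.575,-.128,.28],75)"
```

```text
closing axis now -19.0 pos [0.6373 0.0276 0.3048] j7 -0.71 t 6.42 shift [-16.74, -0.83, 2.47, ('roll', 1.501)]
```

```bash
python3 -m handwheel '[0.35,-4,0,0,-0.17, 0.35,-8,0,0,-0.34, 0.35,-12,0,0,-0.51, 0.35,-16.7,-0.8,1,-0.68, 0.35,-16.7,-0.8,2.5,-0.85, 0.35,-16.7,-0.8,2.5,-1.02, 0.35,-16.7,-0.8,2.5,-1.19, 0.35,-16.7,-0.8,2.5,-1.36, 0.35,-16.7,-0.8,2.5,-1.53, 0.35,-16.7,-0.8,2.5,-1.64, 0.35,-16.7,-0.8,2.5,-1.64, 0.35,-16.7,-0.8,2.5,-1.64, 0.35,-16.7,-0.8,2.5,-1.64]'
python3 - <<'E'
from h import *
import pickle
s=readout.get_state();im=optics.capture("wrist");pickle.dump(s,open("w3.pkl","wb"))
cv2.imwrite("pics/w3.png",im);shift([.591,-.1277,.28],75)
s=readout.get_state();print(s["ee_pos"])
E
```

```text
t: 8.05
ee_pos: [0.5758, -0.127, 0.2796]
orientation: [-0.0, 0.131, 0.991, 0.0]
contact_force: [-0.3, 0.2, 0.2]
gripper_width: 0.06
grasp_force: 0.0
closing axis now 75.0 pos [ 0.5757 -0.1272  0.2797] j7 1.02 t 8.1 shift [-1.49, 0.35, -0.03, ('roll', 0.0)]
[ 0.57574323 -0.12720023  0.27968592]
```

View pics/w3.png

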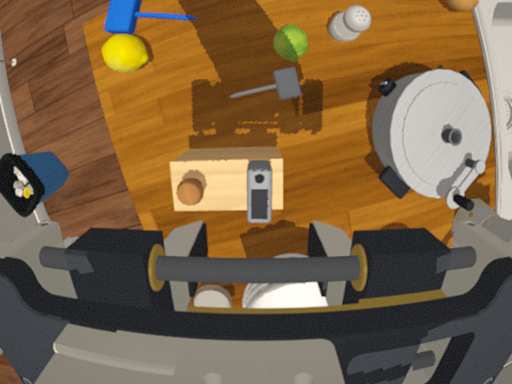

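The view shows the block with the probe head (about (260,190), upright in the image, aligned with the jaws), the ball at (189,191), and the port at (452,135). I'll measure the head with a colour mask.

```bash
python3 - <<'E'
from h import *
import pickle
np.set_printoptions(precision=4,suppress=True)
s=pickle.load(open("w3.pkl","rb"));im=cv2.imread("pics/w3.png")
hsv=cv2.cvtColor(im,cv2.COLOR_BGR2HSV)
m=((hsv[...,1]<70)).astype(np.uint8);m[:150]=0;m[226:]=0;m[:,:235]=0;m[:,:][:,285:]=0
m=cv2.morphologyEx(m,cv2.MORPH_CLOSE,np.ones((7,7)));
for v in range(156,226,5):
    x=np.where(m[v])[0]; print(v,(x.min(),x.max(),hsv[v,int(x.mean()),2]) if len(x) else None)
def pr(k,u,v,z):print(k,at("wrist",u,v,z,s))
for k,p in(("UL",(247.5,171)),("UR",(271.5,171)),("LR",(272,221.5)),("LL",(247,221.5))):pr(k,*p,.145)
for k,p in(("port",(453,134)),):pr(k,*p,.113)
pr("ball",189,190,.12)
cv2.imwrite("pics/w3c.png",np.hstack([cv2.resize(im[150:230,225:290],None,fx=6,fy=6,interpolation=2),cv2.resize(im[95:175,420:485],None,fx=6,fy=6,interpolation=2)]))
E
```

```text
156 None
161 (np.int64(250), np.int64(268), np.uint8(90))
166 (np.int64(248), np.int64(269), np.uint8(95))
171 (np.int64(247), np.int64(271), np.uint8(172))
176 (np.int64(247), np.int64(271), np.uint8(52))
181 (np.int64(247), np.int64(271), np.uint8(58))
186 (np.int64(247), np.int64(271), np.uint8(184))
191 (np.int64(247), np.int64(271), np.uint8(74))
196 (np.int64(247), np.int64(271), np.uint8(74))
201 (np.int64(247), np.int64(271), np.uint8(72))
206 (np.int64(247), np.int64(271), np.uint8(71))
211 (np.int64(247), np.int64(271), np.uint8(69))
216 (np.int64(247), np.int64(271), np.uint8(71))
221 (np.int64(248), np.int64(269), np.uint8(168))
UL [ 0.5614 -0.1333  0.145 ]
UR [ 0.5675 -0.1106  0.145 ]
LR [ 0.6194 -0.1232  0.145 ]
LL [ 0.6127 -0.1481  0.145 ]
port [0.5847 0.1223 0.113 ]
ball [ 0.5702 -0.2039  0.12  ]
```

View pics/w3c.png

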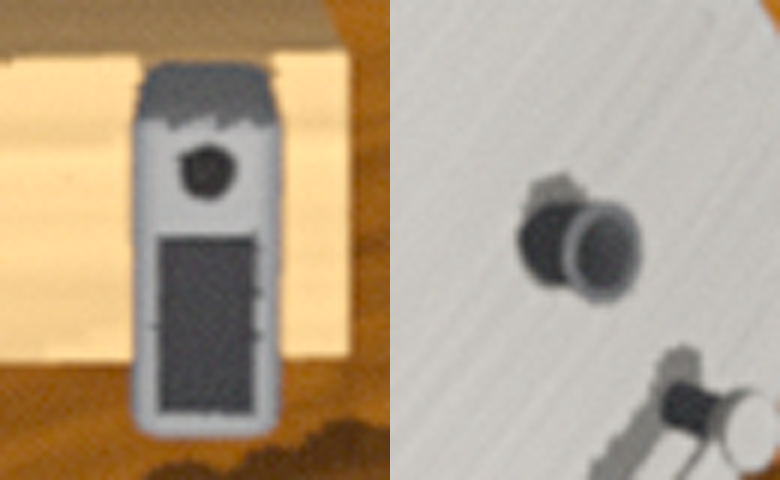

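```bash
python3 - <<'E'
from h import *
import pickle
np.set_printoptions(precision=4,suppress=True)
s3=pickle.load(open("w3.pkl","rb"))
a=ray("wrist",454.9,136.6,s3);print("w3",at("wrist",454.9,136.6,.113,s3))
t=cv2.imread("pics/t2.png")
cv2.imwrite("pics/t2c.png",cv2.resize(t[135:205,165:245],None,fx=8,fy=8,interpolation=2))
shift([.590,-.128,.118],75)
E
```

```text
w3 [0.5886 0.125  0.113 ]
closing axis now 75.0 pos [ 0.5757 -0.1272  0.2797] j7 1.02 t 8.1 shift [-1.4, 0.29, 16.17, ('roll', 0.0)]
```

View pics/t2c.png

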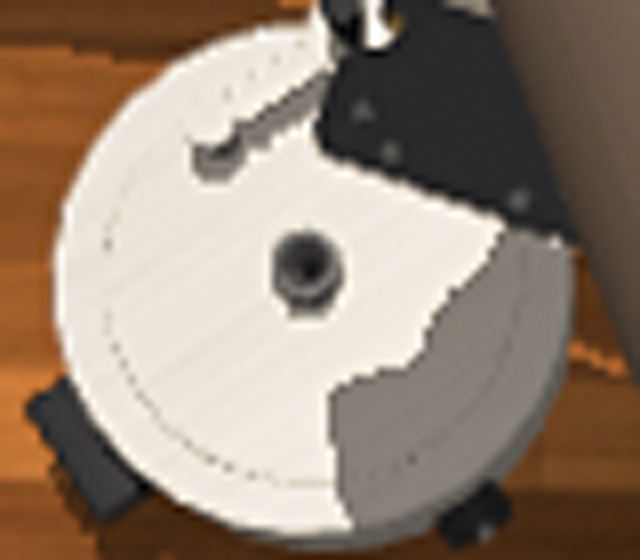

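The top crop shows the rim of the bare port centred at (307,266), which is pixel (203.0,167.8). That was my 10th picture, so I use code measurements from here on. Now I grip the probe.

```bash
python3 -m handwheel '[0.35,-1.4,0.3,3,0, 0.35,-1.4,0.3,6,0, 0.35,-1.4,0.3,9,0, 0.35,-1.4,0.3,12,0, 0.35,-1.4,0.3,14,0, 0.35,-1.4,0.3,15.5,0, 0.35,-1.4,0.3,16.2,0, 0.35,-1.4,0.3,16.2,0, 1,-1.4,0.3,16.2,0, 1,-1.4,0.3,16.2,0, 1,-1.4,0.3,16.2,0, 1,-1.4,0.3,16.2,0, 1,-1.4,0.3,16.2,0]' 25
python3 - <<'E'
from h import *
np.set_printoptions(precision=4,suppress=True)
A=at("top",202.95,167.8,.113);print("top port",A)
import pickle
s3=pickle.load(open("w3.pkl","rb"))
print(tri([ray("top",202.95,167.8),ray("wrist",454.9,136.6,s3)]))
shift([.59,-.128,.118])
E
```

```text
t: 9.72
ee_pos: [0.5901, -0.1282, 0.1179]
orientation: [0.0, 0.13, 0.991, -0.0]
contact_force: [0.1, -1.0, 2.5]
gripper_width: 0.0261
grasp_force: 25.0
top port [0.5886 0.1267 0.113 ]
(array([0.5892, 0.127 , 0.1103]), [np.float64(7.469380496738855e-05), np.float64(7.469380496701206e-05)])
closing axis now 75.0 pos [ 0.5901 -0.1282  0.1179] j7 0.89 t 9.72 shift [0.01, 0.02, -0.01]
```

```bash
python3 -m handwheel '[1,0,0,-1,0, 1,0,0,-2.5,0, 1,0,0,-4.5,0, 1,0,0,-7,0, 1,0,0,-9.5,0, 1,0,0,-12,0, 1,0,0,-14,0, 1,0,0,-15.5,0, 1,0,0,-15.5,0]' 25
python3 - <<'E'
from h import *
shift([.5887,.1262,.275],75)
E
```

```text
t: 10.85
ee_pos: [0.5905, -0.128, 0.2739]
orientation: [0.001, 0.13, 0.992, -0.0]
contact_force: [-0.2, -0.7, -2.0]
gripper_width: 0.0259
grasp_force: 25.0
closing axis now 75.0 pos [ 0.5905 -0.128   0.2739] j7 1.01 t 10.85 shift [6.73, 24.51, -0.12, ('roll', 0.001)]
```

```bash
python3 -m handwheel '[1,0.8,3,0,0, 1,1.6,6,0,0, 1,2.7,10,0,0, 1,3.8,14,0,0, 1,4.9,18,0,0, 1,5.8,21,0,0, 1,6.4,23.3,0,0, 1,6.7,24.5,0,0, 1,6.7,24.5,0,0, 1,6.7,24.5,0,0, 1,6.7,24.5,0,0, 1,6.7,24.5,0,0]' 25
python3 - <<'E'
from h import *
import pickle
np.set_printoptions(precision=4,suppress=True)
s=readout.get_state();im=optics.capture("wrist");pickle.dump(s,open("w4.pkl","wb"));cv2.imwrite("pics/w4.png",im)
cv2.imwrite("pics/s4.png",optics.capture("scene"));cv2.imwrite("pics/t4.png",optics.capture("top"))
shift([.5887,.1262,.275],75)
# projection of expected points into wrist image
def proj(p):
    c=optics.camera_info("wrist");f=192/np.tan(np.radians(c["fov_y"])/2);T=c["tool_from_camera"];M=rot(s["orientation"])
    q=T[:3,:3].T@(M.T@(np.array(p)-s["ee_pos"])-T[:3,3]);th=np.arctan2(np.hypot(q[0],q[1]),-q[2]);w=np.array([q[0],-q[1]]);w/=np.linalg.norm(w)
    return (np.array([c["cx"],c["cy"]])+f*th*w).round(1)
e=s["ee_pos"]
tip=e+np.array([0,0,-.018-.095]);print("tip",tip,proj(tip),"mid",proj(e-[0,0,.06]),"origin",proj(e-[0,0,.018]),"port",proj([.5887,.1262,.113]))
E
```

```text
t: 12.35
ee_pos: [0.5886, 0.125, 0.2727]
orientation: [0.0, 0.131, 0.991, -0.0]
contact_force: [-0.4, 0.3, -0.8]
gripper_width: 0.0259
grasp_force: 25.0
closing axis now 75.0 pos [0.5885 0.1255 0.2728] j7 0.59 t 12.5 shift [0.0, 0.07, -0.22, ('roll', 0.0)]
tip [0.5886 0.125  0.1597] [257.5 189.1] mid [257.6 208.8] origin [257.7 232. ] port [258.6 176.7]
```

```bash
python3 - <<'E'
import cv2
g=cv2.cvtColor(cv2.imread("pics/w4.png"),cv2.COLOR_BGR2GRAY)
print("     "+"".join(f"{u:3d} " for u in range(238,282,2)))
for v in range(156,214,2): print(v," ".join(f"{x:3d}" for x in g[v,238:282:2]))
E
```

```text
238 240 242 244 246 248 250 252 254 256 258 260 262 264 266 268 270 272 274 276 278 280 
156 118 122 119 143 126 122 120 121 123 123 125 120 118 126 118 168 190 116 119 123 125 122
158 118 119 119 200 145 118 122 120 124 123 121 119 120 121 118 137 184 117 117 122 117 115
160 192 188 144 196 188 117 120 122 123 123 118 123 118 119 122 129 203 197 154 166 195 176
162 210 210 208 202 146 117 120 124 123 118 119 127 123 116 115 162 210 209 208 205 204 208
164 210 208 207 207 142 120 125 123 108  80  70  83 112 116 115 157 212 210 208 202 205 205
166 208 208 206 209 188 119 127  85  44  52  51  53  45  78 117 170 209 207 204 204 205 205
168 207 208 205 208 198 183  93  46  69  72  70  74  69  55  91 180 208 205 204 210 204 206
170 207 206 206 208 213 206  88  67  73  56  60  58  66  70  58 165 208 203 207 204 205 205
172 206 206 208 209 210 162  69  69  51  31  32  27  47  63  70 168 206 206 205 207 206 205
174 206 207 208 211 209 169  67  68  39  24  32  27  45  60  57 151 211 206 205 205 205 206
176 207 209 211 208 207 150  77  69  49  34  36  38  46  70 102 157 209 204 206 205 206 208
[... 956 characters left out ...]
  88  82  80  87  87  84  84  84  86  81  82  84  79 150
200  83  80  85  85  84  81  85  84  84  84  83  87  84  83  90  89  87  81  88  80  81 118
202  84  86  84  84  86  88  84  85  87  87  88  88  84  84  86  87  90  87  85  86  79  92
204  85  84  81  87  87  88  85  84  85  86  85  90  87  83  80  87  87  83  84  86  83  85
206  86  86  88  85  88  87  89  86  86  88  86  87  83  89  86  88  83  85  90  86  82  79
208  82  89  83  87  85  86  84  85  84  86  85  83  86  84  86  86  89  88  87  84  80  83
210  87  89  89  86  86  91  90  92  88  91  86  90  89  90  90  88  91  84  86  89  88  83
212  89  94  93  92  95  93  93  93  95  92  91  94  96  96  93  96  93  97  96  90  90  88
```

```bash
python3 - <<'E'
from h import *
c=optics.camera_info("scene");f=192/np.tan(np.radians(c["fov_y"])/2)
def pj(p):
    q=rot(c["orientation"]).T@(np.array(p)-c["eye"]);return round(c["cx"]-f*q[0]/q[2],1),round(c["cy"]+f*q[1]/q[2],1)
e=np.array([.5885,.1255,.2728])
for dz in(.018,.05,.08,.1,.113):print(dz,pj(e-[0,0,dz]))
print("port",pj([.5887,.1262,.113]))
g=cv2.cvtColor(cv2.imread("pics/s4.png"),cv2.COLOR_BGR2GRAY)
print("     "+"".join(f"{u:3d} " for u in range(230,262)))
for v in range(120,176,2): print(v," ".join(f"{x:3d}" for x in g[v,230:262]))
E
```

```text
0.018 (np.float64(242.3), np.float64(127.5))
0.05 (np.float64(242.8), np.float64(137.1))
0.08 (np.float64(243.2), np.float64(145.7))
0.1 (np.float64(243.5), np.float64(151.2))
0.113 (np.float64(243.7), np.float64(154.7))
port (np.float64(244.3), np.float64(166.6))
     230 231 232 233 234 235 236 237 238 239 240 241 242 243 244 245 246 247 248 249 250 251 252 253 254 255 256 257 258 259 260 261 
120  81  77  85 109 138 148 133 108  90  98 128 147 151 151 150 149 150 150 150 150 151 150 148 150 150 150 151 149 148 149 151 149
122 105  79  83 103 133 148 136 113 114 133 147 150 151 150 151 149 150 150 150 149 149 145 140 140 165 190 190 184 179 208 229 231
124 106  79  80  87 122 147 149 149 145 146 150 150 150 150 149 148 145 145 133 109  92  87  85 101 186 231 234 234 234 235 234 234
126 104  74  78  84  99 113 111 107 107 118 139 147 146 144 142 141 137 131 111  91  83  88  97 139 204 232 233 234 234 233 234 235
128 128 107  82  81  83  82  82  83  84  98 111 107 102  95  89  94 102  99  94  90 123 193 225 230 233 234 235 234 234 234 234 234
130 131 128 115  93  90 102 100  95  90 1
[... 2294 characters left out ...]
 214 214 215 213 214 212 212 213 213 192
166 106 105 108 108 107 106 107 120 173 205 175  98  55  54  58  56  59  96 163 204 213 214 215 215 217 217 218 218 218 217 218 217
168 106 106 106 106 106 105 110 135 180 193 159  99  56  53  59  68  81 109 171 209 214 215 215 215 216 217 216 218 218 218 219 219
170 108 108 108 107 107 107 107 113 116 113 102  82  52  48  49  50  51  78 158 207 214 214 215 215 215 216 216 216 216 217 219 217
172 108 108 107 108 107 109 109 108 107 107 107  96  82  70  69  71  90 136 188 211 214 215 216 217 217 216 216 216 217 216 216 217
174 110 110 107 109 109 108 110 108 109 111 112 115 142 185 204 206 210 213 214 216 215 215 216 216 215 216 216 216 218 219 218 217
```

The stem is seen in code at column 243 with its tip at row 153. It was predicted at (243.6,154.7), and the port at 244, so it is aligned within about 1 mm. I lower it slowly.

```bash
python3 -m handwheel '[1,0,0.07,1.5,0, 1,0,0.07,3,0, 1,0,0.07,4,0, 1,0,0.07,4.5,0, 1,0,0.07,5,0, 1,0,0.07,5.5,0, 1,0,0.07,6,0, 1,0,0.07,6.5,0, 1,0,0.07,7,0, 1,0,0.07,7,0]' 25
```

```text
t: 13.75
ee_pos: [0.5885, 0.1264, 0.2022]
orientation: [-0.0, 0.13, 0.992, -0.0]
contact_force: [-0.1, 0.2, -0.4]
gripper_width: 0.0257
grasp_force: 25.0
```

```bash
python3 -m handwheel '[1,0,0,0.7,0, 1,0,0,1.4,0, 1,0,0,2.1,0, 1,0,0,2.8,0, 1,0,0,3.5,0, 1,0,0,4.2,0, 1,0,0,4.9,0, 1,0,0,5.5,0, 1,0,0,6,0, 1,0,0,6.4,0, 1,0,0,6.7,0, 1,0,0,6.8,0, 1,0,0,6.8,0, 1,0,0,6.8,0]' 25
```

```text
t: 15.5
ee_pos: [0.5888, 0.1266, 0.1349]
orientation: [0.0, 0.13, 0.992, 0.0]
contact_force: [-0.0, 0.9, -1.4]
gripper_width: 0.026
grasp_force: 25.0
```

```bash
python3 -m handwheel '[1,0,0,0.1,0, 1,0,0,0.2,0, 1,0,0,0.3,0, 1,0,0,0.4,0, 1,0,0,0.4,0]' 25
```

```text
t: 16.12
ee_pos: [0.5886, 0.1265, 0.1309]
orientation: [0.0, 0.13, 0.992, -0.0]
contact_force: [-0.5, -1.0, 2.1]
gripper_width: 0.0263
grasp_force: 25.0
```

```bash
python3 -m handwheel '[1,0,0,0.05,0, 1,0,0,0.1,0, 1,0,0,0.15,0, 1,0,0,0.15,0]' 25
```

```text
t: 16.62
ee_pos: [0.5887, 0.1266, 0.1308]
orientation: [0.001, 0.13, 0.992, -0.0]
contact_force: [-5.5, -3.2, 15.8]
gripper_width: 0.0258
grasp_force: 25.0
```

It is seated, with the force rising to 16 N at the expected height. I relieve the push, open the jaws and withdraw straight up.

```bash
python3 -m handwheel '[1,0,0,-0.1,0, 1,0,0,-0.1,0, 0.4,0,0,-0.1,0, 0.4,0,0,-0.1,0, 0.4,0,0,-0.1,0, 0.4,0,0,-0.1,0, 0.4,0,0,-2,0, 0.4,0,0,-5,0, 0.4,0,0,-10,0, 0.4,0,0,-15,0, 0.4,0,0,-15,0, 0.4,0,0,-15,0, 0.4,0,0,-15,0]' 25
python3 - <<'E'
from h import *
np.set_printoptions(precision=4,suppress=True)
s=readout.get_state();im=optics.capture("wrist");cv2.imwrite("pics/w5.png",im)
sc=optics.capture("scene");cv2.imwrite("pics/s5.png",sc)
hsv=cv2.cvtColor(im,cv2.COLOR_BGR2HSV)
# head top face: dark screen contour
m=(hsv[...,2]<100).astype(np.uint8);m[:130]=0;m[232:]=0;m[:,:225]=0;m[:,295:]=0
g=hsv[...,2]
for v in range(140,232,4): print(v," ".join(f"{x:3d}" for x in g[v,226:292:3]))
print(s["ee_pos"],s["contact_force"],s["t"])
E
```

```text
t: 18.25
ee_pos: [0.5881, 0.1261, 0.2782]
orientation: [-0.001, 0.13, 0.992, -0.0]
contact_force: [-0.2, 0.7, -0.1]
gripper_width: 0.0548
grasp_force: 0.0
140 124 122 121 122 121 123 123 126 122 123 120 126 119 117 117 120 116 124 119 113 116 123
144 121 120 124 151 140 145 180 118 122 120 119 121 118 121 122 157 150 163 114 116 120 119
148 121 122 120 119 119 119 119 122 118 120 119 118 119 123 115 118 115 116 115 116 117 122
152 120 120 151 141 143 182 142 108  78  77  82  82  80  82  81 141 137 142 192 125 118 117
156 121 118 203 208 207 205 204  79  90  89  87  86  91  94  85 170 201 205 203 183 114 117
160 192 205 207 205 203 204 195  87  95  96  96  99 101  98  95 125 206 201 202 202 196 203
164 206 204 205 205 206 205 193  89  95  99  39  38  77  97  93 121 203 203 202 200 202 205
168 203 205 203 205 204 204 193 150 161  68  50  25  50 172 113 132 205 202 203 202 204 203
172 204 201 204 203 203 205 197  95 101  99  54  41  92  96  95 122 203 203 203 205 202 204
176 203 205 203 204 205 207 190  89  93 111  99 102 114  91 108 138 204 204 205 201 204 202
180 202 203 205 203 207 2
[... 525 characters left out ...]
6
204 204 201 202 207 201 202 194 143  65  63  62  68  69  63 148 155 202 205 193 116 114  95
208 200 201 204 202 199 206 194 142  89  64  60  67  65  63 146 157 205 160 112 119 120 175
212 200 204 200 199 203 202 200 144 162 163 161 163 162 160 150 185 143 114 119 116 149 189
216 201 199 199 202 201 198 205 207 200 202 202 200 201 202 207 140 120 119 113 172 207 201
220 201 196 203 201 200 205 202 203 201 204 203 179 142 117 116 118 120 115 191 206 202 198
224 201 198 202 200 200 202 201 203 206 181 115 121 122 118 117 121 126 201 205 198 197 198
228 199 202 202 202 200 202 201 195 198 111 121 120 119 121 115 138 202 201 199 197 197 200
[0.5881 0.1261 0.2782] [-0.1535  0.6819 -0.1316] 18.25
```

```bash
python3 - <<'E'
from h import *
np.set_printoptions(precision=4,suppress=True)
s=readout.get_state()
im=cv2.imread("pics/w5.png");g=cv2.cvtColor(im,cv2.COLOR_BGR2GRAY)
print(g[150:176,250].tolist(),g[206:220,258].tolist(),g[192,240:276].tolist())
for z in(.158,.168):
    print(z,"width",np.linalg.norm(at("wrist",245.5,192,z,s)-at("wrist",271.5,192,z,s)),"end",at("wrist",258.5,213.7,z,s),"mid",at("wrist",258.5,192,z,s))
E
```

```text
[90, 84, 78, 80, 81, 78, 88, 95, 96, 97, 94, 98, 99, 99, 92, 96, 111, 152, 160, 120, 100, 96, 101, 96, 98, 94] [64, 62, 62, 58, 69, 114, 160, 163, 156, 179, 198, 201, 198, 199] [198, 198, 199, 201, 189, 143, 132, 144, 145, 125, 84, 63, 67, 65, 66, 60, 63, 64, 61, 62, 65, 62, 62, 64, 69, 61, 76, 114, 150, 147, 131, 141, 185, 204, 202, 198]
0.158 width 0.024717091446949734 end [0.6144 0.1201 0.158 ] mid [0.5931 0.1258 0.158 ]
0.168 width 0.0238035856322324 end [0.6107 0.1211 0.168 ] mid [0.5902 0.1265 0.168 ]
```

The head sits on the collar: its far end lies at the same offset as it showed in the block, at z = 0.158. The jaws are open and 15 cm clear, so I hand in.

```bash
python3 -c "
from plant import r
print(r.close_job())"
```

```text
the job is handed in; nothing more can be done
None
```

I swung the cover aside to about 1.55 rad, lowered the probe until its head sat on the port's collar (estimated by camera and by the force rising at the expected height), let go, and handed the job in at about 18 s of the 64 s.

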